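Load the embossing press

ROBOT

A 6-joint arm with a two-finger parallel gripper is mounted at the origin on the work surface. World frame = base frame: x ahead of the robot, y to its left, z up, the work surface at z = 0. Lengths are in m, angles in rad, forces in N, time in s.
With the tool pointing down it reaches from about 0.3 to 0.775 m from the base axis. Payload 14.6 kg.
Tool frame: the origin (TCP) lies midway between the tips of the shut fingers; the grasp point (between the pads) lies 19 mm behind it (ctrl.tcp_to_grasp is the z of the grasp point in the tool frame, in m); z points along the fingers, y is the line along which they close (so a half turn about z gives the same grasp; the last joint's range is limited). The gripper opens to 94 mm and grips with 3 to 60 N. Pads are 16 mm wide; open, the fingers measure 119 mm over their backs; the gripper's body (75 mm by 177 mm) begins 78 mm behind the grasp point.
Start: joints at [1.277, 0.3, 1.521, -0, 1.321, -0.067], TCP at [0.124, 0.536, 0.205] pointing down, gripper open.
Joint ranges: [-3.03, 3.03], [-0.79, 2.21], [0.23, 2.52], [-1.04, 4.18], [0, 3.07], [-2.55, 2.55]. Speed limits (rad/s): [2.22, 2.22, 2.57, 3.14, 3.14, 3.14].

INTERFACE

Orientations are given as [roll, pitch, yaw] about the fixed x, y, z axes, in that order (R = Rz(yaw) Ry(pitch) Rx(roll)).
In Python, from station import monitor, camera, ctrl gives the robot as it stands.
- The arm moves only by the tool apply_moves, never from a script. Its argument "plan" is one flat list of numbers, 4 for each row, row after row: the shift along the tool's x, y, z in mm, then the turn about the tool's z in rad. In form: [dx, dy, dz, spin, dx, dy, dz, spin, ...]. A call has 1 to 20 rows; each row shifts and turns the commanded pose from where the row before left it, along the tool's axes as they then stand; what a row does not reach is not made up. A row lasts 1/10 s, in which the tool goes at most 50 mm and 8.59 degrees, less where a joint would pass 70% of its speed; a pose out of reach is approached as far as the arm can. A call is refused whole if a number of a shift passes 50 or a number of a turn 0.15, either way. A call with a gripper value outside its range is refused whole. "hand" is the gripper command: -1 is shut, 1 is fully open, values between are in proportion, set as the call begins (left out, the last holds). The fingers move at their own pace and stop on an object; "squeeze" is the grip in N (left out, the last holds). Time passes only in rows, so rows that do not move let the fingers close. It gives the time, the measured TCP pose, the force, the opening and the grip force at its end, in the units of the state.
- monitor.get_obs(): the state, without advancing time (a new reading comes with each control period).
- camera(name): name is "side" or "top"; returns a dict with "image" (400x640x3 uint8, red, green, blue), "range_z" (400x640 float32, m along the optical axis (not along the pixel's ray), 0 where there is no reading), "mtx" (3x3 intrinsics, pixels), "rvec" (rotation vector, rad) and "tvec" (3), from world to camera coordinates, as OpenCV has them. Camera axes: x right, y down, z forward; pixel columns grow to the right and rows downward; lengths in m; the calibration is good to about 2 mm. A picture is of the moment at which its call begins.
- ctrl.hand_in(): hands the job in; it is judged then, once.
The state is a dict: "time_s": time; "qpos": joint angles; "joint_vel": joint speeds; "tau": joint torques, N m; "ee_pos": TCP position; "eef_rot": TCP orientation; "force": force on the tool from outside, world axes, zero at the start; "moment": the same for the moment, N m; "grip_width": finger opening in m; "grip_force": force on a finger pad.
Only numpy, scipy, OpenCV 4.12 (cv2) and the standard library are available. Lean on these libraries where they do the work, as an engineer would, in place of code of your own. Each camera call takes 0.05 s, during which the arm holds its last target. There are 200 camera calls.

TASK

Lay the brass die plate on the embossing press's bed, round nose towards the tunnel, then push it through under the low beam and press its nose gently against the brass pin of the red depth stop with something like 8 to 10 N, keeping that up for about half a second. Never load the stop with more than 14 N; leave the plate lying against the pin and let go. Leave the blue plate and the other things on the bench alone.

Things in the scene. Friction and masses are not known exactly. Their poses are not given: they have to be found in the camera images.
- die: Brass-faced die plate, 160 long (x), 56 wide (y), 12 mm thick, about 0.35 kg, straight sides, half-round nose (radius 28 mm) at its +x end, square tail with a dark band at -x. Relief on top under 1 mm. Origin: centre of the underside; z up. Starts flat on the bench left or right of the press, nose away from the robot; grip it across its width.
- nose (a point): Foremost point of the brass plate's round nose, at (80, 0, 6) mm in the plate's frame; axes as the plate's. To be pressed on the stop's pin with 4 to 14 N; the hand feels 1 to 4 N of the plate's sliding friction on top, more if it bears down on the plate.
- tail (a point): Middle of the brass plate's square tail face, at (-80, 0, 6) mm in the plate's frame; axes as the plate's. A finger pushes here.
- press: Fixed embossing press. Origin: at bench height under the tunnel; +x is the push direction, away from the robot, z up. Steel bed from x = -250 to +100 mm, 140 mm wide, its waxed, slippery top 20 mm above the bench; open in front of the guides (x = -250 to -80 mm).
- mouth (a point): Middle of the tunnel's mouth on the bed, at (-45, 0, 20) mm in the press's frame, axes as the press's. The tunnel runs from here to x = +35 mm, 59 mm wide and 16 mm high over the bed. Two brass guides, 8 mm high, flare from its sides to about 41 mm either side of the middle at x = -77 mm.
- beam_top (a point): Middle of the top of the dark iron beam over the tunnel, at (-5, 0, 70) mm in the press's frame. Beam 80 mm along x, 130 mm wide; a screw with a wooden wheel (radius 36 mm) stands on it up to 151 mm above the bench. With the plate home its tail sticks out about 52 to 86 mm in front of the beam.
- stop: Red depth stop on the bed beyond the tunnel, 26 x 44 x 18 mm. Origin: middle of the foot of its face towards the tunnel, x = 55 to 65 mm in the press's frame; axes as the press's. From that face a brass pin (14 x 9 mm) juts 2 to 26 mm towards the tunnel, set anew each time and not reported: feel for it. It does not yield.
- blue_die: Another die plate of the same shape and size, painted blue, not to be used; it lies on the other side of the press. Origin as the brass one's.
- rivet_jar: Glass jar, 64 mm wide, 85 mm high; origin under its centre. Bystander.
- awl: Wood-handled awl lying down, 150 mm long. Bystander.
- mallet: Wooden mallet lying down, 240 mm long. Bystander.
- board: Wooden board 130 x 100 x 22 mm; origin under its centre. Bystander.
- weight: Small brass weight, 52 mm wide, 50 mm high. Bystander.
- cup: White cup, 68 mm wide, 80 mm high. Bystander.
- creaser: Wood-handled creasing tool lying down, 150 mm long. Bystander.
Not all that is in view belongs to the job. There is more than one size of the die; the one meant has the size given above.

How it is judged:
On the way, in this order (a step that is already met when the one before it is completed fails the run):
1. the brass plate lies flat on the bed in front of the tunnel, nose towards it (x of nose in the frame of press between -0.15 and -0.02 m and y of nose in the frame of press between -0.03 and 0.03 m and z of nose in the frame of press between 0.02 and 0.03 m and x of tail in the frame of press between -0.32 and -0.17 m and angle between die's own z axis and vertical below 0.06 rad), for 0.2 s.
2. the plate, through the tunnel, is pressed with at least 4 N against the stop's pin (contact force between die and stop above 4 N and x of nose in the frame of stop between -0.0285 and 0 m and y of nose in the frame of stop between -0.006 and 0.006 m and angle between die's own z axis and vertical below 0.06 rad), for 0.3 s.
At the end, for the whole second after the job is handed in: The brass plate lies flat and at rest in the tunnel (aligned with it within 0.09 rad), the tip of its nose within about 2.5 mm of the tip of the stop's brass pin (16.5 mm from the middle of the 28 mm long pin) and within 6 mm of the stop's middle, and nothing touches it (x of nose in the frame of stop between -0.0285 and 0 m and y of nose in the frame of stop between -0.006 and 0.006 m and z of nose in the frame of stop between 0.003 and 0.009 m and horizontal distance between nose and pin_c0 below 0.0165 m and angle between the x axis of die and the x axis of press, either way round below 0.09 rad and angle between die's own z axis and vertical below 0.05 rad and linear speed of die below 0.01 m/s).
It fails at once if the stop, with its pin, is loaded with more than 14 N (contact force between anything else and stop above 14 N).
It fails at once if a bystander is moved by more than 20 mm (distance of any of rivet_jar, awl, mallet, board, weight, cup, creaser, blue_die from where it was at the start of the episode above 0.02 m).
It also fails if it takes over 67 s, if anything falls off the work surface, if the arm or the gripper's body presses on something with over 40 N, if the wrist force passes 120 N, or if a joint passes its speed limit or range.

## Working session

There is one attempt and no reset: what is moved stays moved. The work goes in short steps, Python scripts to look and compute and a tool call to move; the robot and the scene stay as the last step left them, time stands still between calls to the robot, and variables do not carry over. Pictures are saved under pics/ and viewed, at most 10 in all, crops included, and the job is handed in when it is done.

Besides the shell and the picture viewer there is one more tool, called after ">>>" by a JSON object that holds its "op" and its "data". apply_moves: Moves the arm, as the interface text tells. Its arguments: {"type":"object","properties":{"plan":{"type":"array","items":{"type":"number"}},"hand":{"type":"number"},"squeeze":{"type":"number"}},"required":["plan"]}

```bash
mkdir -p pics; cat > h.py <<'E'
import numpy as np, cv2
from station import monitor, camera, ctrl
def snap(n,f=None):
    c=camera(n); np.savez('last_'+n+'.npz',**c)
    if f: cv2.imwrite('pics/'+f,c['image'][:,:,::-1])
    return c
def load(n): return dict(np.load('last_'+n+'.npz'))
def P(c,u,v,z=None):
    """pixel->world; by range, or on plane z"""
    R=cv2.Rodrigues(c['rvec'])[0]; t=c['tvec'].ravel()
    d=np.linalg.inv(c['mtx'])@[u,v,1]; o=-R.T@t; w=R.T@d
    s=c['range_z'][int(round(v)),int(round(u))] if z is None else (z-o[2])/w[2]
    return np.round(o+s*w,4)
def pix(c,p): return cv2.projectPoints(np.float64([p]),c['rvec'],c['tvec'],c['mtx'],None)[0].ravel()
E
python3 - <<'E'
from h import *
a=snap('top','t0.png'); b=snap('side','s0.png')
for c in(a,b): 
  R=cv2.Rodrigues(c['rvec'])[0]; print(-R.T@c['tvec'].ravel(),R[2],c['mtx'][0])
print(monitor.get_obs(),ctrl.tcp_to_grasp)
E
```

```text
[ 0.26577791 -0.00541204  1.31930135] [ 0.23162093  0.00800569 -0.97277318] [452.40917878   0.         332.92409942]
[0.23262918 0.65203516 0.86251304] [ 0.29759291 -0.61416377 -0.73091814] [370.87214476   0.         319.91950399]
{'time_s': 0.1, 'qpos': array([ 1.27742681e+00,  3.00404186e-01,  1.52153595e+00, -8.31757899e-06,
        1.32074414e+00, -6.66322680e-02]), 'joint_vel': array([-0.00118703, -0.00243134, -0.00188985,  0.00058438,  0.00062878,
       -0.00094848]), 'tau': array([ 9.89035543e-04, -5.32646155e+01, -3.53284585e+01,  7.08652614e-02,
        2.35047791e-02, -2.40534393e-05]), 'ee_pos': array([0.12358805, 0.53567282, 0.20494214]), 'eef_rot': array([-3.14050292e+00, -6.46446021e-05,  2.91485743e+00]), 'force': array([0.19031223, 0.5870824 , 0.11568061]), 'moment': array([-0.05803277,  0.02569466, -0.00613607]), 'grip_force': 0.0, 'grip_width': 0.09399294332223132} -0.0188
```

View pics/t0.png

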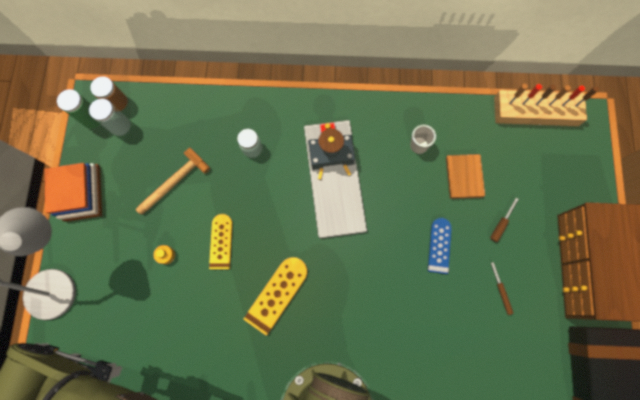

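View pics/s0.png

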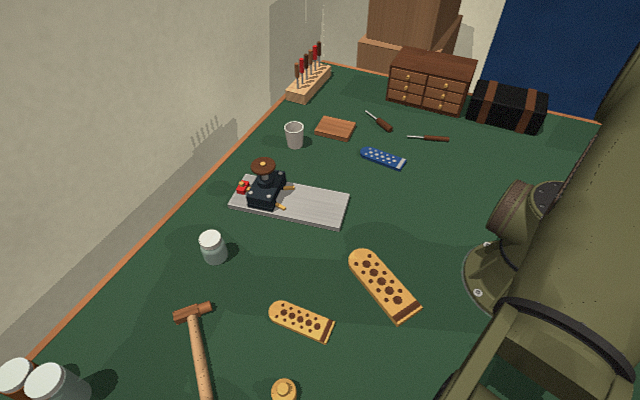

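The top view shows a small brass plate at (220,242), a large brass plate at (276,295), a blue plate at (440,245) and the press at (335,180). There are two brass candidates, so I'll measure their sizes in one enlarged crop.

```bash
python3 - <<'E'
from h import *
a=load('top');b=load('side')
A=cv2.resize(a['image'][100:340,195:375],None,fx=2.2,fy=2.2,interpolation=2)
B=cv2.resize(b['image'][150:350,220:420],None,fx=2.0,fy=2.64,interpolation=2)
cv2.imwrite('pics/c1.png',np.hstack([A,B[:A.shape[0]]])[:,:,::-1]);print(A.shape)
hsv=cv2.cvtColor(a['image'],cv2.COLOR_RGB2HSV)
m=cv2.inRange(hsv,(18,110,120),(35,255,255)); m=cv2.morphologyEx(m,cv2.MORPH_CLOSE,np.ones((7,7)))
for c in cv2.findContours(m,0,1)[0]:
  if cv2.contourArea(c)<300: continue
  w=np.float32([P(a,*q[0],z=0.012)[:2] for q in c]); r=cv2.minAreaRect(w)
  print(c.reshape(-1,2).mean(0),r, [P(a,*c.reshape(-1,2).mean(0))])
E
```

```text
(528, 396, 3)
[ 21.71195652 373.47826087] ((0.04181133210659027, 0.8236542344093323), (0.1514112949371338, 0.12022491544485092), 69.33845520019531) [array([0.1412, 0.5149, 0.5084])]
[276.06666667 295.14444444] ((0.30841416120529175, 0.15227192640304565), (0.08500660955905914, 0.22996245324611664), 58.57884979248047) [array([0.3006, 0.1549, 0.0186])]
[220.1942446 242.8705036] ((0.44970306754112244, 0.32836946845054626), (0.16433574259281158, 0.062304653227329254), 2.087301015853882) [array([0.4429, 0.3278, 0.0135])]
[169.51955307 180.24581006] ((0.619417667388916, 0.500679075717926), (0.050825487822294235, 0.24468715488910675), 55.915103912353516) [array([0.6237, 0.4955, 0.02  ])]
[540.82142857 107.23015873] ((0.9094146490097046, -0.6315060257911682), (0.10906640440225601, 0.28211113810539246), 0.15967527031898499) [array([ 0.8903, -0.6151,  0.0486])]
```

View pics/c1.png

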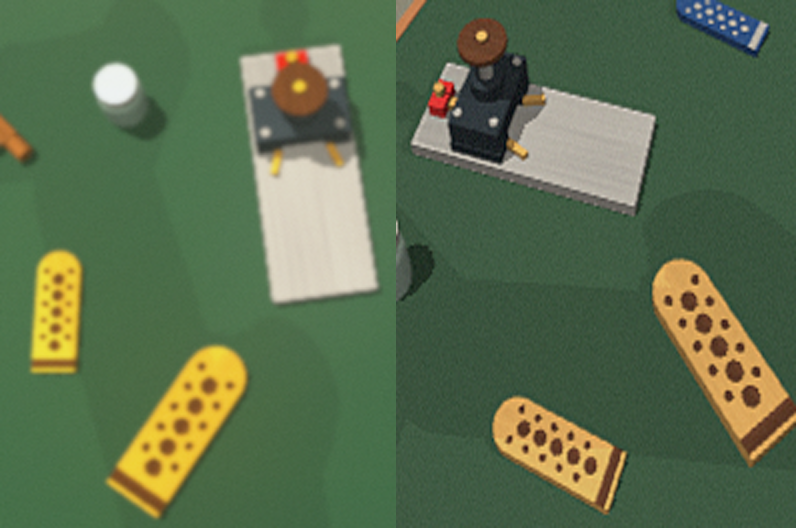

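The small brass plate at top (220,242) and side (300,320) measures about 164x62 mm (blur included), against 230x85 for the large one. It is the die. In the crop the bed's corners are readable, so next come the press pose and the two-view heights.

```bash
python3 - <<'E'
from h import *
from scipy.optimize import least_squares as LS
a=load('top');b=load('side')
t=lambda x,y:(195+(x+.5)/2.2-.5,100+(y+.5)/2.2-.5); s=lambda x,y:(220+(x-396+.5)/2-.5,150+(y+.5)/2.64-.5)
print('bed range z',[P(a,*t(x,y)) for x,y in((310,220),(330,270),(290,280))],[P(b,*s(x,y)) for x,y in((600,150),(580,140))])
# press corners (x,y,.02): FL,FR,BR,BL
obs=[(a,t(274,302),(-.25,.07,.02)),(a,t(377,288),(-.25,-.07,.02)),(a,t(340,45),(.1,-.07,.02)),(a,t(241,58),(.1,.07,.02)),
(b,s(655,116),(-.25,-.07,.02)),(b,s(634,205),(-.25,.07,.02)),(b,s(413,147),(.1,.07,.02)),(b,s(449,64),(.1,-.07,.02))]
def fit(obs,x0):
  def f(p):
    c,d=np.cos(p[2]),np.sin(p[2]); r=[]
    for cam,uv,q in obs: r+=list(pix(cam,[p[0]+c*q[0]-d*q[1],p[1]+d*q[0]+c*q[1],q[2]+p[3]])-uv)
    return r
  for g in(obs,obs[:len(obs)//2],obs[len(obs)//2:]):
    h=lambda p:f(p)
    o=obs; 
    r=LS(lambda p:ff(p,g),x0); print(np.round(r.x,4),np.round(r.fun,1))
def ff(p,g):
    c,d=np.cos(p[2]),np.sin(p[2]); r=[]
    for cam,uv,q in g: r+=list(pix(cam,[p[0]+c*q[0]-d*q[1],p[1]+d*q[0]+c*q[1],q[2]+p[3]])-uv)
    return r
fit(obs,[.65,0,0.,0])
d=[(a,t(60,250),(.08,0,.012)),(a,t(31,371),(-.08,.028,.012)),(a,t(76,372),(-.08,-.028,.012)),
(b,s(497,410),(.0745,.01,.012)) if 0 else (b,s(626,451),(-.08,-.028,.012)),(b,s(606,503),(-.08,.028,.012))]
fit(d,[.45,.33,0,0])
E
```

```text
bed range z [array([ 0.5838, -0.0024,  0.0185]), array([ 0.5158, -0.0315,  0.022 ]), array([0.5   , 0.0209, 0.0234])] [array([ 0.5479, -0.0103,  0.0188]), array([ 0.5812, -0.0098,  0.0206])]
[ 0.7277  0.0159  0.1772 -0.0047] [ 0.1  0.6  0.8  0.4  0.1  0.3  0.2  0.2 -0.   0.1  0.2  0.9 -1.2 -0.7
 -1.  -0.2]
[ 0.73    0.0167  0.1757 -0.0083] [-0.3 -0.   0.3 -0.1 -0.1  0.1  0.1 -0.1]
[ 0.7315  0.0071  0.1827 -0.0157] [-0.3 -0.   0.3  0.3  0.1 -0.5 -0.2  0.3]
[0.4493 0.3263 0.0327 0.0046] [ 0.4  0.2  0.3 -0.1 -0.6 -0.5 -0.2 -1.   0.5  1.1]
[0.4485 0.3254 0.0366 0.0114] [ 0. -0. -0.  0.]
[ 0.4503  0.3196 -0.0347  0.0009] [ 0.1 -0.   0.3 -0.6 -0.3  0.7]
```

```bash
cat >> h.py <<'E'
def to(p,yaw=None,pose=None):
    """tool-frame mm shifts & spin to world target p (TCP), translation first"""
    o=monitor.get_obs(); e=np.array(o['ee_pos']); y=o['eef_rot'][2]
    R=np.array([[np.cos(y),np.sin(y),0],[np.sin(y),-np.cos(y),0],[0,0,-1]])
    d=R.T@(np.array(p)-e)*1000
    s=0 if yaw is None else -((yaw-y+np.pi/2)%np.pi-np.pi/2)
    print('tool mm',np.round(d,1),'spin',np.round(s,3),'yaw',round(y,3))
def press(q,p=(.728,.014,.177)):
    c,s=np.cos(p[2]),np.sin(p[2]); return [p[0]+c*q[0]-s*q[1],p[1]+s*q[0]+c*q[1],q[2]]
E
python3 - <<'E'
from h import *
to([.4445,.3265,.11],.033)
E
```

```text
tool mm [-359.7 -131.7   94.9] spin -0.26 yaw 2.915
```

>>> {"op": "apply_moves", "data": {"plan": [-36, -13, 5, -0.13, -36, -17.5, 5, -0.13, -35, -22, 5, 0, -35, -22, 5, 0, -35, -22, 5, 0, -35, -22, 5, 0, -35, -22, 10, 0, -35, -22, 10, 0, -35, -22, 10, 0, -10, -8, 10, 0, 0, 0, 0, 0, 0, 0, 0, 0], "hand": 1}}

```text
time_s: 1.3
ee_pos: [0.4494, 0.3413, 0.1354]
eef_rot: [-3.141, -0.001, -3.108]
force: [0.4, -0.1, 0.5]
grip_width: 0.094
grip_force: 0.0
```

```bash
python3 - <<'E'
from h import *
to([.4445,.3265,.11],.033)
a=snap('top');b=snap('side')
A=cv2.resize(a['image'][190:290,170:270],None,fx=4,fy=4,interpolation=2)
B=cv2.resize(b['image'][270:370,250:350],None,fx=4,fy=4,interpolation=2)
cv2.imwrite('pics/c2.png',np.hstack([A,B])[:,:,::-1])
E
```

```text
tool mm [  5.4 -14.6  25.4] spin 0.0 yaw -3.108
```

View pics/c2.png

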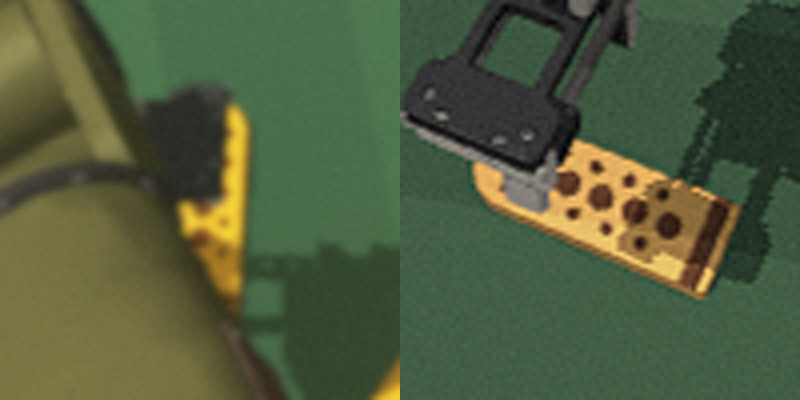

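The crop shows the gripper over the brass plate, with the fingers aligned across its width. I'll correct and descend.

>>> {"op": "apply_moves", "data": {"plan": [5, -14, 20, 0, 0, 0, 35, 0, 0, 0, 35, 0, 0, 0, 25, 0, 0, 0, 12, 0, 0, 0, 4, 0, 0, 0, 0, 0]}}

```text
time_s: 2.1
ee_pos: [0.4457, 0.3272, 0.0052]
eef_rot: [3.141, 0.001, -3.108]
force: [0.9, -0.4, 0.3]
grip_width: 0.0938
grip_force: 0.0
```

>>> {"op": "apply_moves", "data": {"plan": [0, 0, 0, 0, 0, 0, 0, 0, 0, 0, 0, 0, 0, 0, 0, 0, 0, 0, 0, 0, 0, 0, 0, 0, 0, 0, 0, 0, 0, 0, 0, 0], "hand": -1, "squeeze": 30}}

```text
time_s: 2.9
ee_pos: [0.4458, 0.3268, 0.0047]
eef_rot: [3.141, 0.0, -3.108]
force: [-0.3, 0.9, 3.6]
grip_width: 0.0559
grip_force: 30.0
```

```bash
python3 - <<'E'
from h import *
print(press([-.175,0,.1])); to(press([-.175,0,.1]),.177)
E
```

```text
[np.float64(0.5557341381533429), np.float64(-0.016813517199898688), 0.1]
tool mm [ -98.5 -347.1  -95.3] spin -0.144 yaw -3.108
```

>>> {"op": "apply_moves", "data": {"plan": [0, 0, -15, 0, 0, 0, -30, 0, 0, 0, -30, 0, 0, 0, -20, 0, 0, 0, 0, 0]}}

```text
time_s: 3.4
ee_pos: [0.4466, 0.3272, 0.1026]
eef_rot: [3.139, 0.004, -3.108]
force: [0.5, 0.6, -3.3]
grip_width: 0.0557
grip_force: 30.0
```

>>> {"op": "apply_moves", "data": {"plan": [-10, -30, 0, 0, -10, -34, 0, 0, -10, -35, 0, 0, -10, -35, 0, 0, -10, -35, 0, 0, -10, -35, 0, 0, -10, -35, 0, 0, -10, -35, 0, 0, -10, -35, 0, 0, -5, -25, 0, 0, -3, -13, 0, 0, 0, 0, 0, -0.072, 0, 0, 0, -0.072, 0, 0, 0, 0, 0, 0, 0, 0]}}

```text
time_s: 4.9
ee_pos: [0.5548, -0.0164, 0.099]
eef_rot: [3.141, -0.001, -2.966]
force: [0.9, 0.1, -3.4]
grip_width: 0.056
grip_force: 30.0
```

```bash
python3 - <<'E'
from h import *
to(press([-.175,0,.1]),.177)
a=snap('top');b=snap('side')
A=cv2.resize(a['image'][110:250,270:380],None,fx=4,fy=4,interpolation=2)
B=cv2.resize(b['image'][110:250,220:360],None,fx=2.5,fy=4,interpolation=2)
cv2.imwrite('pics/c3.png',np.hstack([A,B])[:,:,::-1])
E
```

```text
tool mm [-0.8 -0.5 -1. ] spin -0.001 yaw -2.966
```

View pics/c3.png

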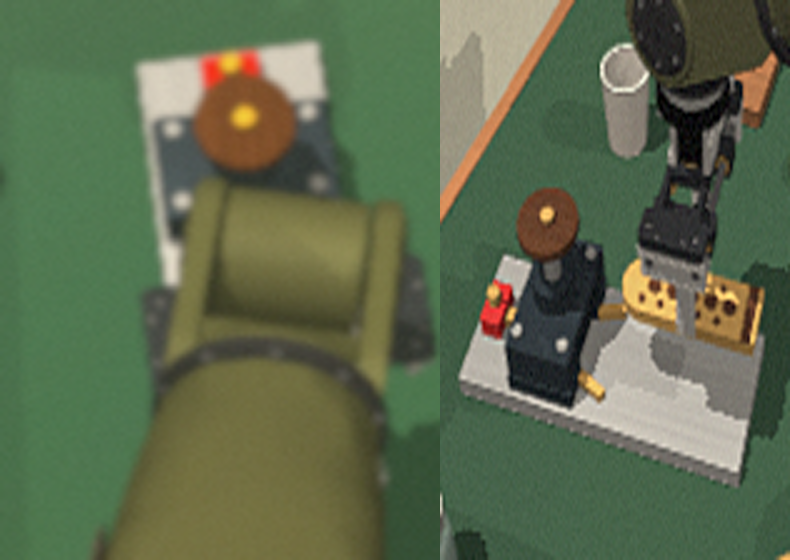

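The side crop shows the plate held level over the bed with its nose (crop (630,275)) towards the tunnel between the guides. I'll lower it.

>>> {"op": "apply_moves", "data": {"plan": [0, 0, 25, 0, 0, 0, 25, 0, 0, 0, 15, 0, 0, 0, 5, 0, 0, 0, 2, 0, 0, 0, 0, 0]}}

```text
time_s: 5.6
ee_pos: [0.5556, -0.0169, 0.0281]
eef_rot: [-3.141, 0.001, -2.965]
force: [0.9, 0.1, -3.6]
grip_width: 0.0554
grip_force: 30.0
```

>>> {"op": "apply_moves", "data": {"plan": [0, 0, 1, 0, 0, 0, 1, 0, 0, 0, 0, 0]}}

```text
time_s: 5.9
ee_pos: [0.5552, -0.0169, 0.0257]
eef_rot: [-3.141, 0.0, -2.964]
force: [-0.1, -0.3, -3.5]
grip_width: 0.0555
grip_force: 30.0
```

>>> {"op": "apply_moves", "data": {"plan": [0, 0, 0.5, 0, 0, 0, 0.5, 0, 0, 0, 0, 0]}}

```text
time_s: 6.2
ee_pos: [0.5553, -0.0169, 0.0247]
eef_rot: [-3.141, 0.0, -2.964]
force: [-1.0, 0.3, 0.8]
grip_width: 0.0554
grip_force: 30.0
```

>>> {"op": "apply_moves", "data": {"plan": [0, 0, 0, 0, 0, 0, 0, 0, 0, 0, 0, 0, 0, 0, 0, 0, 0, 0, -20, 0, 0, 0, -25, 0, 20, 0, -15, 0, 35, 0, 0, 0, 35, 0, 0, 0, 10, 0, 0, 0, 0, 0, 0, 0], "hand": 1}}

```text
time_s: 7.3
ee_pos: [0.4564, -0.0347, 0.0849]
eef_rot: [-3.141, 0.001, -2.965]
force: [-0.8, -0.5, 0.5]
grip_width: 0.0941
grip_force: 0.0
```

>>> {"op": "apply_moves", "data": {"plan": [0, 0, 0, 0, 0, 0, 0, 0, 0, 0, 0, 0, 0, 0, 0, 0, 0, 0, 0, 0, 0, 0, 0, 0, 0, 0, 0, 0, 0, 0, 0, 0], "hand": -1}}

```text
time_s: 8.1
ee_pos: [0.4567, -0.0345, 0.0844]
eef_rot: [3.142, -0.0, -2.964]
force: [-0.6, 0.4, -0.4]
grip_width: 0.0332
grip_force: 0.0
```

```bash
python3 - <<'E'
from h import *
o=monitor.get_obs(); print(o['grip_width'],o['ee_pos'],o['force'])
b=snap('side')
B=cv2.resize(b['image'][150:250,215:365],None,fx=5.3,fy=5.3,interpolation=2)
cv2.imwrite('pics/c4.png',B[:,:,::-1])
E
```

```text
0.03321127812643029 [ 0.45670972 -0.03454908  0.0844358 ] [-0.60414457  0.40522733 -0.39134361]
```

View pics/c4.png

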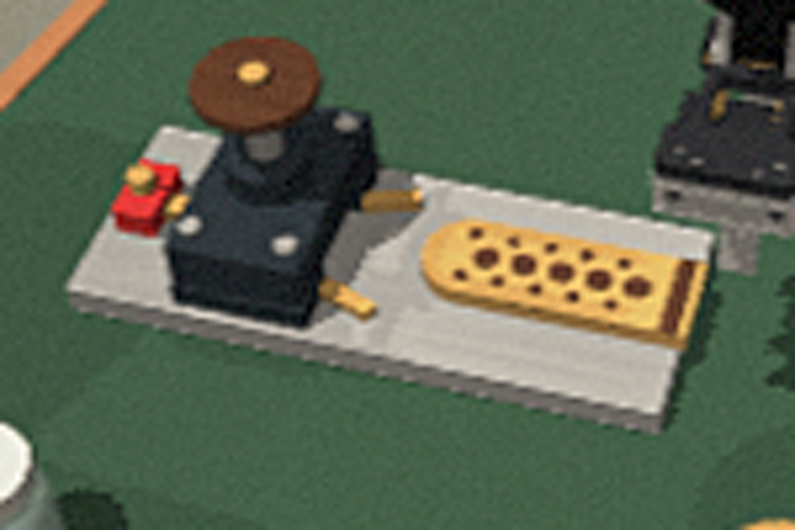

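The plate lies flat on the bed, nose crop (425,250), tail corners (710,262) and (686,340), but possibly off-centre towards the far side. I'll measure it relative to the bed in the same view.

```bash
python3 - <<'E'
from h import *
b=load('side'); s=lambda x,y:(215+(x+.5)/5.3-.5,150+(y+.5)/5.3-.5)
p=(.728,.014,.177);c,d=np.cos(p[2]),np.sin(p[2])
def L(x,y,z):
  w=P(b,*s(x,y),z=z); e=w[:2]-p[:2]; return np.round([c*e[0]+d*e[1],-d*e[0]+c*e[1]],4)
for n,x,y,z in[('bedFR',717,233,.02),('bedFL',660,415,.02),('bedBL',68,290,.02),('bedBR',165,127,.02),('tailR',710,262,.032),('tailL',687,332,.032),('nose',423,245,.032),('guideR end',425,196,.028),('guideL end',375,308,.028),('pin top back',178,203,.034),('stop top near tunnel L',160,212,.038)]:
  print(n,L(x,y,z))
E
```

```text
bedFR [-0.2523 -0.0651]
bedFL [-0.2509  0.0741]
bedBL [0.0968 0.0739]
bedBR [ 0.0961 -0.0651]
tailR [-0.255  -0.0309]
tailL [-0.2539  0.0234]
nose [-0.0929 -0.0014]
guideR end [-0.0805 -0.0426]
guideL end [-0.0803  0.0479]
pin top back [0.0556 0.0055]
stop top near tunnel L [0.0608 0.0183]
```

The plate sits about 5 mm right of the bed's middle, well within the guides' ±13 mm. I'll push with the shut fingers and drift slightly to the left.

>>> {"op": "apply_moves", "data": {"plan": [0, 0, 20, 0, 0, 0, 20, 0, 0, 0, 15, 0, 0, 0, 5, 0, 0, 0, 0, 0, 0, 0, 0, 0, -5, 0, 0, 0, -3, 0, 0, 0, -2, 0, 0, 0, -2, 0, 0, 0, -2, 0, 0, 0, -2, 0, 0, 0, -2, 0, 0, 0, -2, 0, 0, 0]}}

```text
time_s: 9.55
ee_pos: [0.4764, -0.031, 0.0244]
eef_rot: [3.142, -0.0, -2.964]
force: [-1.0, 0.6, 1.4]
grip_width: 0.0005
grip_force: 0.8
```

>>> {"op": "apply_moves", "data": {"plan": [-3, 0, 0, 0, -3, 0, 0, 0, -3, 0, 0, 0, -3, 0, 0, 0, -3, 0, 0, 0, -3, 0, 0, 0]}}

```text
time_s: 10.15
ee_pos: [0.4944, -0.0278, 0.0244]
eef_rot: [3.142, -0.0, -2.964]
force: [-0.9, -0.6, 0.2]
grip_width: 0.0006
grip_force: 0.6
```

>>> {"op": "apply_moves", "data": {"plan": [-3, 0.2, 0, 0, -3, 0.2, 0, 0, -3, 0.2, 0, 0, -3, 0.2, 0, 0, -3, 0.2, 0, 0, -3, 0.2, 0, 0, -3, 0.2, 0, 0, -3, 0.2, 0, 0, -3, 0.2, 0, 0, -3, 0.2, 0, 0]}}

```text
time_s: 11.15
ee_pos: [0.5235, -0.0205, 0.0244]
eef_rot: [3.142, -0.0, -2.964]
force: [-1.3, -0.3, -0.5]
grip_width: 0.0004
grip_force: 0.5
```

```bash
python3 - <<'E'
from h import *
print(monitor.get_obs()['force'])
b=snap('side')
B=cv2.resize(b['image'][150:250,215:365],None,fx=5.3,fy=5.3,interpolation=2)
cv2.imwrite('pics/c5.png',B[:,:,::-1])
E
```

```text
[-1.28041654 -0.31041711 -0.52920579]
```

View pics/c5.png

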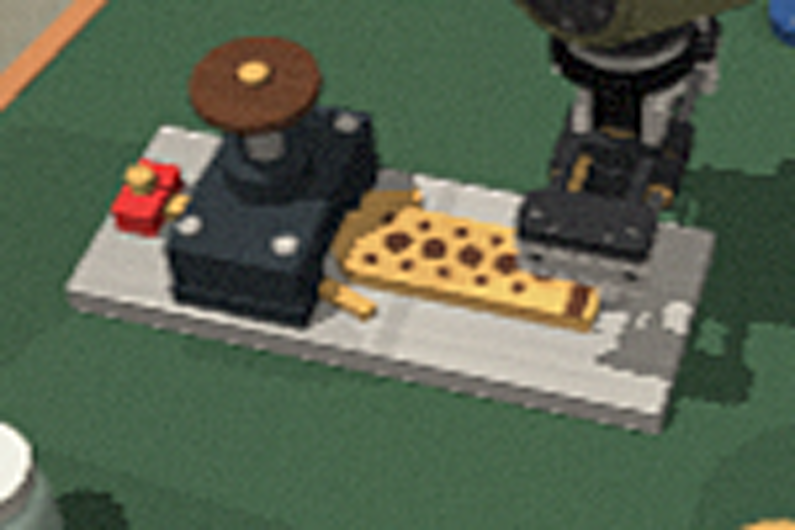

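The plate is entering between the guides with its nose at the mouth (crop (345,265)), the tail pushed squarely. Continuing.

>>> {"op": "apply_moves", "data": {"plan": [-3, 0.2, 0, 0, -3, 0.2, 0, 0, -3, 0.2, 0, 0, -3, 0.2, 0, 0, -3, 0.2, 0, 0, -3, 0.2, 0, 0, -3, 0.2, 0, 0]}}

```text
time_s: 11.9
ee_pos: [0.544, -0.0155, 0.0245]
eef_rot: [-3.142, 0.0, -2.964]
force: [-1.5, -0.4, 0.4]
grip_width: 0.0001
grip_force: 0.7
```

>>> {"op": "apply_moves", "data": {"plan": [-3, 0.1, 0, 0, -3, 0.1, 0, 0, -3, 0.1, 0, 0, -3, 0.1, 0, 0, -3, 0.1, 0, 0, -3, 0.1, 0, 0]}}

```text
time_s: 12.5
ee_pos: [0.5616, -0.0117, 0.0244]
eef_rot: [3.142, -0.0, -2.964]
force: [-2.2, -0.3, 1.4]
grip_width: 0.0005
grip_force: 0.8
```

>>> {"op": "apply_moves", "data": {"plan": [-3, 0, 0, 0, -3, 0, 0, 0, -3, 0, 0, 0, -3, 0, 0, 0, -3, 0, 0, 0, -3, 0, 0, 0]}}

```text
time_s: 13.1
ee_pos: [0.5793, -0.0085, 0.0244]
eef_rot: [3.142, -0.0, -2.964]
force: [-1.4, 0.4, 0.7]
grip_width: 0.0005
grip_force: 0.8
```

```bash
python3 - <<'E'
from h import *
b=snap('side')
B=cv2.resize(b['image'][160:230,225:325],None,fx=7.9,fy=7.9,interpolation=2)
cv2.imwrite('pics/c6.png',B[:,:,::-1])
E
```

```text
(no output)
```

View pics/c6.png

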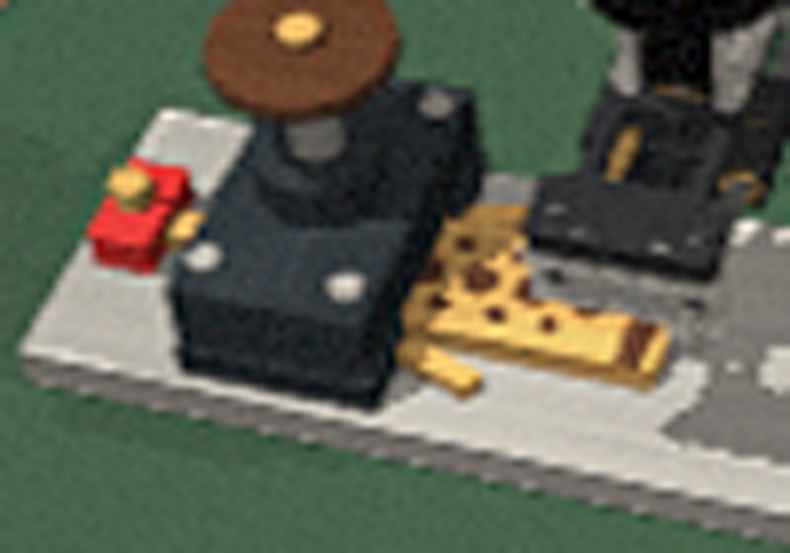

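```bash
python3 - <<'E'
from h import *
b=load('side'); s=lambda x,y:(225+(x+.5)/7.9-.5,160+(y+.5)/7.9-.5)
p=(.7277,.0185,.177);c,d=np.cos(p[2]),np.sin(p[2])
def L(x,y,z):
  w=P(b,*s(x,y),z=z); e=w[:2]-p[:2]; return np.round([c*e[0]+d*e[1],-d*e[0]+c*e[1]],4)
for n,x,y,z in[('tailL',657,370,.032),('bedBL',22,354,.02),('beam front L bottom',378,402,.02),('stop bottom near',158,270,.02),('stop top near',163,228,.038),('pin top vis',190,212,.034),('pin right end',204,222,.034)]: print(n,L(x,y,z))
E
```

```text
tailL [-0.1448  0.0247]
bedBL [0.0964 0.0697]
beam front L bottom [-0.0441  0.0573]
stop bottom near [0.0634 0.0154]
stop top near [0.061  0.0089]
pin top vis [ 0.0563 -0.0054]
pin right end [ 0.0489 -0.0017]
```

The plate is straight in the tunnel, nose at about x = +17 mm. The pin is visible back to about 50 mm and the stop face is near 62, so contact should come at about 36 to 51 mm. I'll advance slowly, then creep.

>>> {"op": "apply_moves", "data": {"plan": [-2, 0, 0, 0, -2, 0, 0, 0, -2, 0, 0, 0, -2, 0, 0, 0, -2, 0, 0, 0, -1, 0, 0, 0, -1, 0, 0, 0]}}

```text
time_s: 13.85
ee_pos: [0.5909, -0.0064, 0.0244]
eef_rot: [3.142, -0.0, -2.964]
force: [-1.4, -1.0, -0.7]
grip_width: 0.0007
grip_force: 0.5
```

>>> {"op": "apply_moves", "data": {"plan": [-0.7, 0, 0, 0, -0.7, 0, 0, 0, 0, 0, 0, 0]}}

```text
time_s: 14.15
ee_pos: [0.5923, -0.0062, 0.0245]
eef_rot: [-3.142, 0.0, -2.964]
force: [-0.9, -0.6, -0.7]
grip_width: 0.0006
grip_force: 0.2
```

>>> {"op": "apply_moves", "data": {"plan": [-0.5, 0, 0, 0, -0.5, 0, 0, 0, 0, 0, 0, 0]}}

```text
time_s: 14.45
ee_pos: [0.5933, -0.006, 0.0245]
eef_rot: [-3.142, 0.0, -2.964]
force: [-1.4, -0.4, -0.7]
grip_width: 0.0002
grip_force: 0.3
```

>>> {"op": "apply_moves", "data": {"plan": [-0.4, 0, 0, 0, -0.4, 0, 0, 0, 0, 0, 0, 0]}}

```text
time_s: 14.75
ee_pos: [0.5941, -0.0059, 0.0245]
eef_rot: [-3.142, 0.0, -2.964]
force: [-0.4, -0.8, -0.2]
grip_width: 0.0003
grip_force: 0.4
```

>>> {"op": "apply_moves", "data": {"plan": [-0.4, 0, 0, 0, -0.4, 0, 0, 0, 0, 0, 0, 0]}}

```text
time_s: 15.05
ee_pos: [0.5949, -0.0057, 0.0245]
eef_rot: [-3.142, 0.0, -2.964]
force: [0.4, -0.0, -0.0]
grip_width: 0.0006
grip_force: 0.4
```

>>> {"op": "apply_moves", "data": {"plan": [-0.4, 0, 0, 0, -0.4, 0, 0, 0, 0, 0, 0, 0]}}

```text
time_s: 15.35
ee_pos: [0.5957, -0.0056, 0.0245]
eef_rot: [-3.142, 0.0, -2.964]
force: [-0.4, 0.4, 0.3]
grip_width: 0.0007
grip_force: 0.4
```

>>> {"op": "apply_moves", "data": {"plan": [-0.4, 0, 0, 0, -0.4, 0, 0, 0, 0, 0, 0, 0]}}

```text
time_s: 15.65
ee_pos: [0.5964, -0.0055, 0.0245]
eef_rot: [-3.142, 0.0, -2.964]
force: [-0.2, -0.3, -0.6]
grip_width: 0.0006
grip_force: 0.4
```

>>> {"op": "apply_moves", "data": {"plan": [-0.4, 0, 0, 0, -0.4, 0, 0, 0, 0, 0, 0, 0]}}

```text
time_s: 15.95
ee_pos: [0.5972, -0.0053, 0.0245]
eef_rot: [-3.142, 0.0, -2.964]
force: [-1.4, -0.3, -0.4]
grip_width: 0.0005
grip_force: 0.4
```

>>> {"op": "apply_moves", "data": {"plan": [-0.4, 0, 0, 0, -0.4, 0, 0, 0, 0, 0, 0, 0]}}

```text
time_s: 16.25
ee_pos: [0.598, -0.0052, 0.0245]
eef_rot: [-3.142, 0.0, -2.964]
force: [-1.5, 0.2, 0.7]
grip_width: 0.0005
grip_force: 0.5
```

>>> {"op": "apply_moves", "data": {"plan": [-0.4, 0, 0, 0, -0.4, 0, 0, 0, 0, 0, 0, 0]}}

```text
time_s: 16.55
ee_pos: [0.5988, -0.005, 0.0245]
eef_rot: [-3.142, 0.0, -2.964]
force: [-0.9, 0.3, 0.4]
grip_width: 0.0006
grip_force: 0.5
```

>>> {"op": "apply_moves", "data": {"plan": [-0.4, 0, 0, 0, -0.4, 0, 0, 0, 0, 0, 0, 0]}}

```text
time_s: 16.85
ee_pos: [0.5996, -0.0049, 0.0245]
eef_rot: [-3.142, 0.0, -2.964]
force: [-1.3, -0.9, 0.3]
grip_width: 0.0004
grip_force: 0.5
```

>>> {"op": "apply_moves", "data": {"plan": [-0.4, 0, 0, 0, -0.4, 0, 0, 0, 0, 0, 0, 0]}}

```text
time_s: 17.15
ee_pos: [0.6004, -0.0048, 0.0244]
eef_rot: [-3.142, 0.0, -2.964]
force: [-0.5, 0.4, 0.2]
grip_width: 0.0007
grip_force: 0.5
```

>>> {"op": "apply_moves", "data": {"plan": [-0.4, 0, 0, 0, -0.4, 0, 0, 0, 0, 0, 0, 0]}}

```text
time_s: 17.45
ee_pos: [0.6012, -0.0046, 0.0245]
eef_rot: [3.142, 0.0, -2.964]
force: [-1.0, 0.3, -0.0]
grip_width: 0.0001
grip_force: 0.5
```

>>> {"op": "apply_moves", "data": {"plan": [-0.4, 0, 0, 0, -0.4, 0, 0, 0, 0, 0, 0, 0]}}

```text
time_s: 17.75
ee_pos: [0.6019, -0.0044, 0.0245]
eef_rot: [-3.142, 0.0, -2.964]
force: [-1.5, -0.5, 0.7]
grip_width: 0.0001
grip_force: 0.5
```

>>> {"op": "apply_moves", "data": {"plan": [-0.4, 0, 0, 0, -0.4, 0, 0, 0, 0, 0, 0, 0]}}

```text
time_s: 18.05
ee_pos: [0.6027, -0.0043, 0.0245]
eef_rot: [-3.142, 0.0, -2.964]
force: [-0.9, -0.8, 0.7]
grip_width: 0.0005
grip_force: 0.5
```

>>> {"op": "apply_moves", "data": {"plan": [-0.4, 0, 0, 0, -0.4, 0, 0, 0, 0, 0, 0, 0]}}

```text
time_s: 18.35
ee_pos: [0.6034, -0.0042, 0.0244]
eef_rot: [3.142, -0.0, -2.964]
force: [-1.7, -0.9, 1.5]
grip_width: 0.0004
grip_force: 1.0
```

>>> {"op": "apply_moves", "data": {"plan": [-0.4, 0, 0, 0, 0, 0, 0, 0]}}

```text
time_s: 18.55
ee_pos: [0.6035, -0.0042, 0.0245]
eef_rot: [3.141, -0.001, -2.964]
force: [-5.5, -0.5, 2.9]
grip_width: 0.0005
grip_force: 2.5
```

Contact, at roughly 10 N/mm. I'll add 0.4 mm and hold.

>>> {"op": "apply_moves", "data": {"plan": [-0.2, 0, 0, 0, -0.2, 0, 0, 0, 0, 0, 0, 0, 0, 0, 0, 0]}}

```text
time_s: 18.95
ee_pos: [0.6036, -0.0042, 0.0244]
eef_rot: [3.141, -0.002, -2.964]
force: [-7.5, -2.3, 4.6]
grip_width: 0.0006
grip_force: 3.9
```

>>> {"op": "apply_moves", "data": {"plan": [-0.15, 0, 0, 0, 0, 0, 0, 0, 0, 0, 0, 0, 0, 0, 0, 0, 0, 0, 0, 0, 0, 0, 0, 0, 0, 0, 0, 0, 0, 0, 0, 0]}}

```text
time_s: 19.75
ee_pos: [0.6036, -0.0042, 0.0244]
eef_rot: [3.141, -0.002, -2.964]
force: [-8.9, -1.2, 5.7]
grip_width: 0.0004
grip_force: 4.4
```

About 9 N held for 0.8 s. Backing off.

>>> {"op": "apply_moves", "data": {"plan": [0.4, 0, 0, 0, 0.6, 0, 0, 0, 1, 0, 0, 0, 3, 0, 0, 0, 10, 0, 0, 0, 20, 0, 0, 0, 20, 0, -10, 0, 10, 0, -30, 0, 0, 0, -30, 0, 0, 0, 0, 0, 0, 0, 0, 0]}}

```text
time_s: 20.85
ee_pos: [0.5406, -0.0155, 0.0947]
eef_rot: [-3.141, 0.001, -2.964]
force: [0.4, 1.0, 0.4]
grip_width: 0.0004
grip_force: 0.0
```

```bash
python3 - <<'E'
from h import *
print(monitor.get_obs()['force'])
b=snap('side')
B=cv2.resize(b['image'][160:230,225:325],None,fx=7.9,fy=7.9,interpolation=2)
cv2.imwrite('pics/c7.png',B[:,:,::-1])
E
```

```text
[0.43240562 0.96914151 0.36919198]
```

View pics/c7.png

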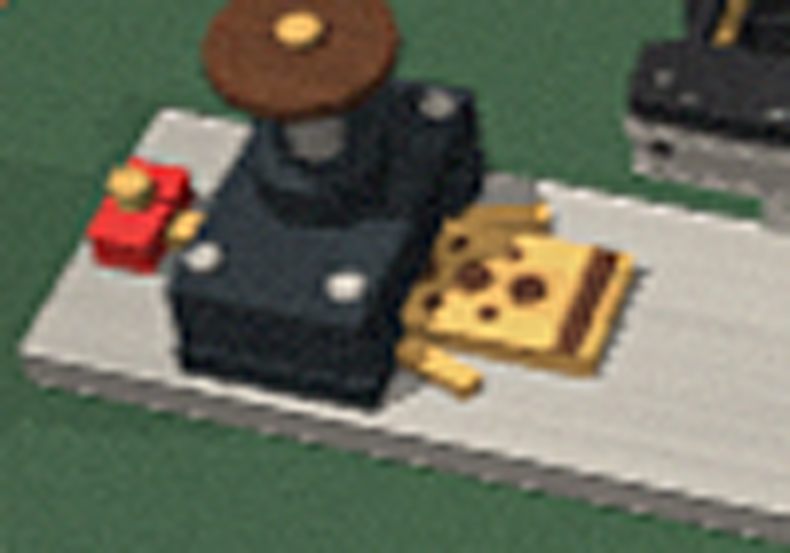

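The plate lies straight in the tunnel with its tail out (crop (600,360) to (635,250)), and the gripper is clear. Handing in.

```bash
python3 -c "
from h import *
print(ctrl.hand_in())"
```

```text
the job is handed in; nothing more can be done
None
```

I handed the job in, but the station returned no verdict. The brass plate lies in the tunnel where it met a firm stop, which I took to be the pin (hidden under the beam). I held it there with about 9 N at the hand for 0.8 s, and the gripper is off it and clear.

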